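# Make the solvent station safe: right the bottle and set the extraction damper

## Task

A square solvent bottle has fallen over in front of the extraction canopy. Stand it upright, wholly on the black rubber mat under the canopy, and swing the damper lever round until it is in line with the white setting tab beneath it, so that the fumes are drawn off at the set rate. Do not shift the tab, and leave everything else on the bench where it is.

Things in the scene. Friction and masses are not known exactly. Their poses are not given: they have to be found in the camera images.
- bottle: the fallen bottle: white, square, plastic, lying on a flat side. Body 50 x 50 mm and 108 mm long, then a tapering shoulder and a round grey cap 36 mm across; 155 mm long in all, about 0.3 kg. Origin: centre of its base. Its +z runs from base to cap (level while it lies, the origin then 25 mm above the table); x and y are square to its flat sides.
- mat: square black rubber mat, 140 x 140 mm, 6 mm thick, fixed on the table beneath the front of the canopy beside the damper housing. Origin: centre of its underside, on the table.
- lever (a joint): angle of the damper lever about its upright hinge: 0 points straight to the front of the station (its -x, towards the robot), positive swings the knob to the station's -y side (towards the mat), range -1.05 to 1.05 rad; it stays where it is left.
- tab (a joint): angle of the setting tab about the same hinge, counted like the lever's; lever = tab means in line.
- lever_hinge (a point): point on the lever's upright hinge axis at the same height as lever_knob; the knob's axis is 110 mm from it. The dark steel lever lies flat over a grey damper housing (200 mm deep, 280 mm wide, 60 mm tall).
- canopy_edge (a point): middle of the lower front edge of the station's clear canopy, a level sheet 260 mm above the table with aluminium front and rear strips, 520 mm wide and reaching 258 mm back over the lever and mat. Two white duct pipes 54 mm across carry it, 223 mm behind this edge and 225 mm to either side. Axes: the station's (+x to the rear, away from the robot; y along the edge).
- lever_knob (a point): point on the axis of the lever's black upright cylindrical knob, 116 mm above the table. The knob is 28 mm across and spans heights of 76 to 138 mm; the lever arm below it lies at 76 to 84 mm.
- tab_tip (a point): top of the outer end of the setting tab, 76 mm above the table: a flat white plastic pointer, 14 mm wide, under the lever, on the same hinge, ending 146 mm from the hinge in a small upright fin (22 mm long, 10 mm thick). It shows the angle wanted.
- spare_bottle: bystander: standing square bottle, the twin of the fallen one (50 x 50 x 155 mm); origin: centre of its underside
- jar: bystander: round jar with steel lid, 60 mm across, 95 mm tall, standing close to the right of the mat; origin: centre of its underside
- patera: bystander: excavated bronze bowl, 176 mm across, 35 mm high, with a rod handle 100 mm long along its own +y, 36 mm above the table; origin: centre of its underside
- foam_a: bystander: white foam block 90 x 50 x 30 mm; origin: centre of its underside
- brush: bystander: brush 170 mm long lying on the table, 15 mm high or so
- cup: bystander: white cup 72 mm across, 90 mm tall; origin: centre of its underside
Not all that is in view belongs to the job. What is shaped like the bottle but purple or red is not meant.

How it is judged:
At the end, for the whole second after the job is handed in: The lever is within 0.07 rad (4 degrees) of the setting tab and still; the bottle stands upright (within 0.1 rad) and still on the mat, base down, its centre within 47 mm of the mat's centre along each of the mat's sides (angle between the x axis of lever_knob and the x axis of tab_tip, either way round below 0.07 rad and velocity of joint lever between -0.03 and 0.03 rad/s and angle between bottle's own z axis and vertical below 0.1 rad and height (world z) of bottle between 0.002 and 0.012 m and x of bottle in the frame of mat between -0.047 and 0.047 m and y of bottle in the frame of mat between -0.047 and 0.047 m and linear speed of bottle below 0.02 m/s and angular speed of bottle below 0.1 rad/s); the robot touches nothing.
It fails at once if the setting tab is pushed from its place (its tip by more than 8 mm) (distance of tab_tip from where it was at the start of the episode above 0.008 m).
It fails at once if a bystander (spare bottle, jar, patera, foam block, brush or cup) is shifted by more than 30 mm (distance of any of spare_bottle, jar, patera, foam_a, brush, cup from where it was at the start of the episode above 0.03 m).
It also fails if it takes over 64 s, if anything falls off the work surface, if the arm or the gripper's body presses on something with over 40 N, if the wrist force passes 120 N, or if a joint passes its speed limit or range.

## Robot

A 6-joint arm with a two-finger parallel gripper is mounted at the origin on the work surface. World frame = base frame: x ahead of the robot, y to its left, z up, the work surface at z = 0. Lengths are in m, angles in rad, forces in N, time in s.
With the tool pointing down it reaches from about 0.375 to 0.9 m from the base axis. Payload 3.1 kg.
Tool frame: the origin (TCP) lies on the centre line of the jaws, within the pads' length; the fingertips stand 17 mm ahead of it and the grasp point (between the pads) lies 2 mm behind it; z points along the fingers, y is the line along which they close (so a half turn about z gives the same grasp; the last joint's range is limited). The gripper opens to 87 mm and grips with 3 to 60 N. Pads are 19 mm wide; open, the fingers measure 117 mm over their backs; the gripper's body (75 mm by 190 mm) begins 51 mm behind the grasp point.
Start: joints at [1.077, 0.527, 1.433, -0, 1.181, -0.178], TCP at [0.193, 0.594, 0.24] pointing down, gripper open.
Joint ranges: [-3.08, 3.08], [-0.75, 2.2], [0.22, 2.44], [-1.43, 4.57], [0, 2.65], [-2.85, 2.85]. Speed limits (rad/s): [2.79, 2.79, 3.14, 3.14, 3.14, 3.14].

## Interface

Orientations are given as a 3x3 rotation matrix whose columns are the frame's x, y, z axes.
In Python, from bench import bot, fingers, ik, get_obs, get_image, workorder, silhouettes, tip_of gives the robot as it stands. The module is installed in compiled form; this text tells all that it offers. Calls block until the motion is done:
- bot.goto(position, orientation): joint-space move of the TCP to a pose.
- bot.movel(position, rotation=None, rate=0.15, guard=None): straight line of the TCP; rotation=None keeps the orientation; rate is the mean speed in m/s. With guard (N) it stops when the force on the tool has changed by that much, and returns True; else False.
- bot.goto_joints(angles): joint-space move.
- fingers.move_gripper(opening, newtons=None): opening from 0.0 (shut) to 1.0 (fully open); newtons is the grip in N (None keeps the last); returns when the fingers have stopped.
- bot.sleep(seconds).
- ik(position, orientation): joint angles nearest the present ones, or None.
- get_obs(): the state.
- get_image(name): name is "side" or "top"; returns a dict with "color" (384x512x3 uint8, blue, green, red), "vertical_fov" (degrees; the focal length in pixels is half the picture's height over the tangent of half this angle, whatever the lens; pixels are square), "cx", "cy" (the principal point, pixels), "dist_coeffs" ([k1, k2, p1, p2, k3] as OpenCV has them; the pictures are not rectified), "T" (4x4, takes a point from camera to world coordinates). Camera axes: x right, y down, z forward; pixel columns grow to the right and rows downward; lengths in m; the calibration is good to about 2 mm. A picture is of the moment at which its call begins. There is no depth.
A pose or a line that the arm cannot do raises bot.Unreachable and nothing moves.
- workorder.close_job(): hands the job in; it is judged then, once.
Trained networks look in the newest picture that a camera, given by its name, has taken for a name from the list of things; names that differ only in an ending like _2 or _b are one class to them, and where a whole thing is asked for, a point or a joint stands for the part that bears it (a point fixed in the world has none). Each returns a list of dicts, best first, with "p" (0 to 1); they miss things now and then, are a little off and sometimes report something else, mostly with a low value. They report only what shows in the picture. A call takes as long as a camera call. They do not tell look-alikes from the thing itself.
- silhouettes(camera, label): "pixels" (384x512 bool, what is visible of it) and "box" ([centre column, centre row, width, height] in pixels, round what is visible of it).
- tip_of(camera, label): "at" ([column, row] in pixels: a listed point, or the origin of a listed thing).
The state is a dict: "time_s": time; "joint_pos": joint angles; "joint_velocities": joint speeds; "joint_torque": joint torques, N m; "eef_pos": TCP position; "tcp_rot": TCP orientation; "force": force on the tool from outside, world axes, zero at the start; "ft_torque": the same for the moment, N m; "grip_width": opening from 0.0 (shut) to 1.0 (fully open); "grasp_force": force on a finger pad.
Only numpy, scipy, OpenCV 4.12 (cv2) and the standard library are available. Lean on these libraries where they do the work, as an engineer would, in place of code of your own. Each camera call takes 0.05 s, during which the arm holds its last target. There are 200 camera calls.

## Working session

There is one attempt and no reset: what is moved stays moved. The work goes in short steps, each a Python script; the robot and the scene stay as the last script left them, time stands still between calls to the robot, and variables do not carry over. Pictures are saved under pics/ and viewed, at most 10 in all, crops included, and the job is handed in when it is done.

```bash
mkdir -p pics; cat > h.py <<'E'
import numpy as np, cv2
from bench import bot, fingers, ik, get_obs, get_image, workorder, silhouettes, tip_of
def cam(im):
    h=im["color"].shape[0]; f=h/2/np.tan(np.radians(im["vertical_fov"])/2)
    return np.array([[f,0,im["cx"]],[0,f,im["cy"]],[0,0,1.]]),np.array(im["dist_coeffs"],float),np.array(im["T"])
def ray(im,px):
    K,d,T=cam(im); u=cv2.undistortPoints(np.array(px,float).reshape(-1,1,2),K,d).reshape(-1,2)
    return T[:3,3],np.c_[u,np.ones(len(u))]@T[:3,:3].T
def at_z(im,px,z):
    o,d=ray(im,px); return o+d*((z-o[2])/d[:,2])[:,None]
def tri(i1,p1,i2,p2):
    o1,d1=ray(i1,p1);o2,d2=ray(i2,p2);d1=d1[0]/np.linalg.norm(d1);d2=d2[0]/np.linalg.norm(d2)
    s=np.linalg.lstsq(np.c_[d1,-d2],o2-o1,rcond=None)[0]
    a=o1+s[0]*d1;b=o2+s[1]*d2; return (a+b)/2,np.linalg.norm(a-b)
def proj(im,P):
    K,d,T=cam(im);R=T[:3,:3].T
    return cv2.projectPoints(np.array(P,float).reshape(-1,1,3),cv2.Rodrigues(R)[0],-R@T[:3,3],K,d)[0].reshape(-1,2)
E
python3 - <<'E'
from h import *
import pickle
ims={c:get_image(c) for c in("side","top")}
pickle.dump(ims,open("ims.pkl","wb"))
for c,im in ims.items():
    cv2.imwrite(f"pics/{c}0.png",im["color"]); print(c,im["vertical_fov"],np.round(im["T"],3).tolist())
np.set_printoptions(precision=3,suppress=True)
for n in "bottle mat lever_hinge canopy_edge lever_knob tab_tip spare_bottle jar patera foam_a brush cup".split():
    r={c:tip_of(c,n)[:3] for c in ims}
    print(n,{c:[(np.round(x["at"],1).tolist(),round(x["p"],2)) for x in v] for c,v in r.items()})
    if r["side"] and r["top"]: print("   ",*tri(ims["side"],r["side"][0]["at"],ims["top"],r["top"][0]["at"]))
o=get_obs();print(o["time_s"],o["tcp_rot"])
E
```

```text
side 57.053783207809445 [[0.755, -0.522, 0.397, 0.129], [-0.656, -0.595, 0.465, -0.477], [-0.007, -0.611, -0.791, 0.944], [0.0, 0.0, 0.0, 1.0]]
top 57.0124870487334 [[-0.011, -0.98, 0.196, 0.311], [-1.0, 0.009, -0.01, -0.015], [0.008, -0.196, -0.98, 1.26], [0.0, 0.0, 0.0, 1.0]]
bottle {'side': [([222.0, 297.1], 0.71), ([393.3, 329.8], 0.7), ([312.7, 283.4], 0.66)], 'top': [([378.5, 186.7], 0.9), ([281.3, 266.5], 0.87), ([318.1, 205.7], 0.65)]}
    [ 0.333 -0.298  0.509] 0.26010489145667665
mat {'side': [([347.6, 245.8], 0.74)], 'top': [([308.6, 162.7], 0.74)]}
    [ 0.669 -0.24  -0.009] 0.008719938124362333
lever_hinge {'side': [], 'top': []}
canopy_edge {'side': [([319.0, 168.4], 0.55)], 'top': [([278.9, 145.9], 0.6)]}
    [ 0.646 -0.105  0.25 ] 0.00041276903613212074
lever_knob {'side': [([305.2, 188.2], 0.78)], 'top': [([262.7, 154.3], 0.51)]}
    [ 0.66  -0.06   0.114] 0.0034238230949344257
tab_tip {'side': [([270.4, 182.9], 0.67)], 'top': []}
spare_bottle {'side': [([218.1, 158.4], 0.76)], 'top': [([161.0, 181.6], 0.96)]}
    [ 0.596  0.311 -0.006] 0.0037458860123569413
jar {'side': [([375.8, 277.3], 0.62)], 'top': [([345.8, 166.2], 0.78)]}
    [ 0.641 -0.367  0.022] 0.004868833837398141
patera {'side': [([183.8, 184.1], 0.85)], 'top': [([164.2, 226.5], 0.74)]}
    [ 0.431  0.293 -0.007] 0.0007938288097073615
foam_a {'side': [([218.1, 218.1], 0.91), ([318.9, 166.1], 0.63)], 'top': [([223.2, 226.9], 0.75)]}
    [0.425 0.077 0.029] 0.0017621770308083927
brush {'side': [([251.8, 241.7], 0.95), ([221.9, 217.1], 0.35)], 'top': [([255.5, 219.5], 0.58), ([160.2, 183.8], 0.48)]}
    [ 0.458 -0.038 -0.007] 0.007424027838653684
cup {'side': [([182.8, 148.3], 0.85)], 'top': [([126.3, 202.5], 0.9)]}
    [0.519 0.432 0.004] 0.0021713235160330064
1.3 [[-0.951  0.31  -0.   ]
 [ 0.31   0.951 -0.   ]
 [-0.    -0.    -1.   ]]
```

```bash
python3 - <<'E'
import cv2
a=cv2.imread("pics/side0.png");cv2.imwrite("pics/side0c.png",cv2.resize(a[110:384,140:505],None,fx=2.19,fy=2.19,interpolation=cv2.INTER_CUBIC))
a=cv2.imread("pics/top0.png");cv2.imwrite("pics/top0c.png",cv2.resize(a[80:330,110:440],None,fx=2.4,fy=2.4,interpolation=cv2.INTER_CUBIC))
E
```

```text
(no output)
```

View pics/side0c.png

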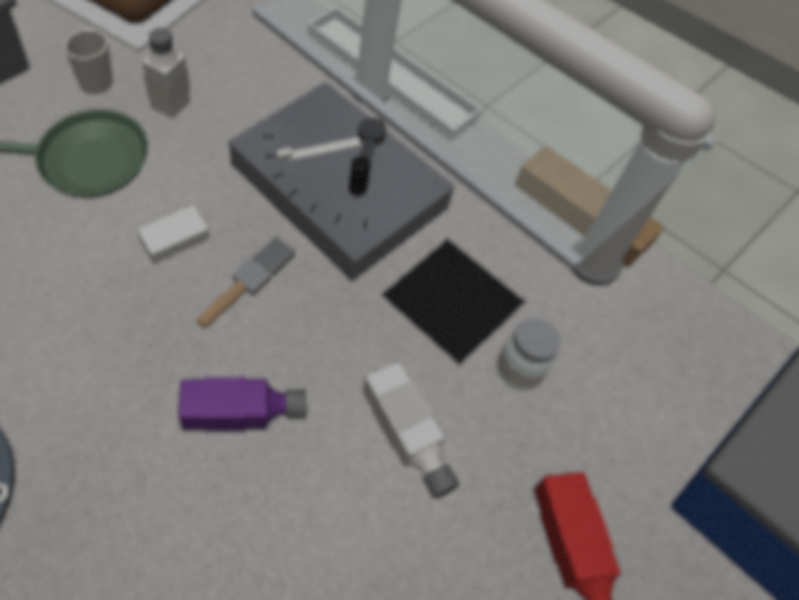

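View pics/top0c.png

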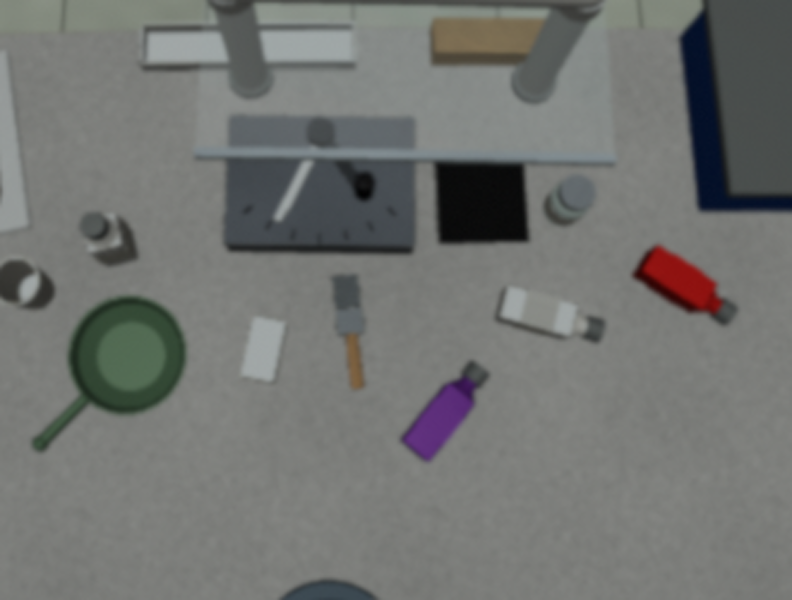

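The side view (crop pixels) shows the white bottle at (410,430) with its cap to the lower right, the purple and red decoys either side, and the mat at (455,300). The knob is at (360,175), and the tab points left to (283,153). The top view agrees: bottle (505,305)→(595,328), knob (363,185), tab tip (280,216), hinge disc (320,130). Next I measure these.

```bash
cat > fit.py <<'E'
from h import *
import pickle
from scipy.optimize import minimize
np.set_printoptions(precision=4,suppress=True)
ims={c:get_image(c) for c in("side","top")}
def sil(c,n,px=None):
    r=silhouettes(c,n)
    if px is not None: r=sorted(r,key=lambda x:np.hypot(*(np.array(x["box"][:2])-px)))
    return r[0]["pixels"] if r else None
def ring(r,z,n=16):
    t=np.linspace(0,2*np.pi,n,endpoint=False); return np.c_[r*np.cos(t),r*np.sin(t),np.full(n,z)]
sq=lambda z:np.array([[a*.025,b*.025,z] for a in(-1,1) for b in(-1,1)])
parts=[np.r_[sq(0),sq(.108)],np.r_[sq(.108)*[.9,.9,1],ring(.016,.128)],ring(.018,.128),]
parts[2]=np.r_[ring(.018,.128),ring(.018,.155)]
def render(im,R,p):
    m=np.zeros((384,512),np.uint8)
    S=4
    for q in parts:
        h=cv2.convexHull(proj(im,q@R.T+p).astype(np.float32))
        cv2.fillConvexPoly(m,np.round(h*16).astype(np.int32),1,shift=4)
    return m>0
def pose_lying(v):
    x,y,yaw=v[:3]; b=np.array([np.cos(yaw),np.sin(yaw),0]); z=np.array([0,0,1.])
    return np.c_[z,np.cross(b,z),b],np.array([x,y,v[3]])
E
python3 - <<'E'
from fit import *
I=ims
ms={"side":sil("side","bottle",(325,303)),"top":sil("top","bottle",(337,211))}
for c in ms: print(c,ms[c].sum(),np.argwhere(ms[c]).mean(0)[::-1])
def cost(v):
    R,p=pose_lying(v); s=0
    for c in ms:
        m=render(I[c],R,p); s+=1-(m&ms[c]).sum()/(m|ms[c]).sum()
    return s
b=at_z(I["top"],[[320,207],[355,216]],.025);print(b)
d=b[1]-b[0]; v0=[*b[0][:2],np.arctan2(d[1],d[0]),.025]
best=min((minimize(cost,v0,method="Nelder-Mead",options=dict(initial_simplex=np.array([v0]+[np.array(v0)+s*e for e in np.diag([.015,.015,.15,.01])]))) for s in(1,-1)),key=lambda r:r.fun)
print("bottle",best.x,best.fun)
t,s=I["top"],I["side"]
for n,a,bb in [("knob",(305.2,188.2),(262.7,154.3)),("hinge disc",(309.4,169.4),(243.3,134.2)),("tab",(270.4,182.9),(226.7,170))]:
    print(n,*tri(s,a,t,bb))
for n,z in[("tab_tip",.076),("lever_knob",.116)]:
    for c in I:
        for r in tip_of(c,n): print(n,c,r["at"],round(r["p"],2),at_z(I[c],r["at"],z))
for c in I:
    m=sil(c,"mat"); 
    if m is None: continue
    q=cv2.boxPoints(cv2.minAreaRect(np.argwhere(m)[:,::-1].astype(np.float32)))
    cnt=max(cv2.findContours(m.astype(np.uint8),0,1)[0],key=len); ap=cv2.approxPolyDP(cnt,6,True)[:,0]
    w=at_z(I[c],ap,.006);print("mat",c,ap.tolist(),w[:,:2].tolist(),w.mean(0))
    m=sil(c,"jar"); print("jar",at_z(I[c],[np.argwhere(m).mean(0)[::-1]],.048))
    m=sil(c,"lever"); 
    if m is not None: print("lever",cv2.minAreaRect(np.argwhere(m)[:,::-1].astype(np.float32)))
    m=sil(c,"tab")
    if m is not None: print("tab",cv2.minAreaRect(np.argwhere(m)[:,::-1].astype(np.float32)))
# canopy front edge, housing front top edge (top view, by eye)
px=lambda *a:np.array(a)/2.4+[110,80]
print("edge",at_z(t,px((195,155),(615,162)),.26)); print("housing front",at_z(t,px((225,246),(414,249)),.06))
print("edge",canopy:=None)
E
```

```text
side 1254 [326.3134 304.1802]
top 653 [336.6371 211.0628]
[[ 0.4929 -0.265   0.025 ]
 [ 0.4592 -0.3891  0.025 ]]
bottle [ 0.4999 -0.2604 -1.8658  0.0162] 0.19609693492375058
knob [ 0.6598 -0.0603  0.114 ] 0.0034238230949344257
hinge disc [0.7468 0.0045 0.0787] 0.00025576472856917413
tab [0.6259 0.0631 0.0518] 0.004640994483761205
tab_tip side [272.4, 181.3] 0.52 [[0.6238 0.0483 0.076 ]]
tab_tip top [225.6, 168.5] 0.54 [[0.6229 0.0664 0.076 ]]
tab_tip top [317.3, 204.4] 0.16 [[ 0.4944 -0.2458  0.076 ]]
lever_knob side [305.0, 185.9] 0.55 [[ 0.6627 -0.054   0.116 ]]
lever_knob top [259.4, 156.1] 0.43 [[ 0.6545 -0.0499  0.116 ]]
mat side [[342, 220], [314, 245], [352, 275], [378, 247]] [[0.722578031767699, -0.17292532685716605], [0.5907881423287844, -0.17725905137561904], [0.6018214043343169, -0.31521219669512707], [0.7298590753109834, -0.30750854655740995]] [ 0.6613 -0.2432  0.006 ]
jar [[ 0.6468 -0.3677  0.048 ]]
lever ((306.9748229980469, 180.9947052001953), (11.588089942932129, 35.33079528808594), 11.888657569885254)
tab ((285.05401611328125, 177.82431030273438), (5.260766983032227, 36.66096878051758), 80.53767395019531)
mat top [[291, 148], [293, 181], [328, 179], [326, 148]] [[0.7181551975106331, -0.1711855762519389], [0.5923709943235201, -0.1743270428200713], [0.5988611683370503, -0.30333774057240653], [0.7176258890292526, -0.3023859365767624]] [ 0.6568 -0.2378  0.006 ]
jar [[ 0.6477 -0.3648  0.048 ]]
lever ((259.9172058105469, 153.6815185546875), (19.313703536987305, 10.375129699707031), 61.38954162597656)
tab ((219.7647247314453, 224.9412078857422), (15.037208557128906, 25.70877456665039), 14.03624439239502)
edge [[ 0.6488  0.1562  0.26  ]
 [ 0.6366 -0.3666  0.26  ]]
housing front [[ 0.5776  0.1433  0.06  ]
 [ 0.5707 -0.1305  0.06  ]]
edge None
```

```bash
cat > tab.py <<'E'
from fit import *
def line_fit(c,roi,thr=135,show=None):
    g=ims[c]["color"].max(2).astype(float); x0,y0,x1,y1=roi
    s=g[y0:y1,x0:x1]; yy,xx=np.nonzero(s>thr); w=s[yy,xx]-thr
    P=np.c_[xx+x0,yy+y0].astype(float); m=(P*w[:,None]).sum(0)/w.sum()
    ev,V=np.linalg.eigh(np.cov(P.T,aweights=w)); d=V[:,1]; t=(P-m)@d
    return m,d,t.min(),t.max(),len(P),np.sqrt(ev[0])
def tab_line(rs,rt,thr=(135,135)):
    out=[]
    for c,r,th in(("side",rs,thr[0]),("top",rt,thr[1])):
        m,d,a,b,n,w=line_fit(c,r,th); print(c,m,d,n,w,"ends",m+a*d,m+b*d)
        o,D=ray(ims[c],[m+a*d*.8,m+b*d*.8]); nn=np.cross(D[0],D[1]); out.append((o,nn/np.linalg.norm(nn)))
    (o1,n1),(o2,n2)=out; dd=np.cross(n1,n2); dd/=np.linalg.norm(dd)
    p=np.linalg.lstsq(np.array([n1,n2,dd]),[n1@o1,n2@o2,dd@np.array([.66,.045,.07])],rcond=None)[0]
    print("line at",p,"dir",dd,"angle",np.arctan2(dd[1],dd[0]))
    for z in(.06,.068,.076): 
        for o,n in out: print("  z",z,"plane dir angle",np.arctan(-n[0]/n[1]), "y at x=.63,.70",(n@o-n[2]*z-n[0]*.63)/n[1],(n@o-n[2]*z-n[0]*.70)/n[1])
E
python3 - <<'E'
from tab import *
tab_line((262,170,300,188),(222,146,240,176))
ms={"side":sil("side","bottle",(325,303)),"top":sil("top","bottle",(337,211))}
def cost(v,z,cs=("side","top")):
    R,p=pose_lying([*v,z]); s=0
    for c in cs:
        m=render(ims[c],R,p); s+=1-(m&ms[c]).sum()/(m|ms[c]).sum()
    return s
for cs in(("side",),("top",),("side","top")):
    v0=np.array([.499,-.26,-1.866])
    r=min((minimize(cost,v0,args=(.025,cs),method="Nelder-Mead",options=dict(initial_simplex=np.array([v0]+[v0+s*e for e in np.diag([.012,.012,.1])]))) for s in(1,-1)),key=lambda r:r.fun)
    print(cs,r.x,r.fun)
R,p=pose_lying([*r.x,.025])
a=ims["side"]["color"].copy();b=ims["top"]["color"].copy()
for im,c in((a,"side"),(b,"top")):
    cn=cv2.findContours(render(ims[c],R,p).astype(np.uint8),0,1)[0]; cv2.drawContours(im,cn,-1,(0,0,255),1)
def crop(im,r): return cv2.resize(im[r[1]:r[3],r[0]:r[2]],(400,300),interpolation=cv2.INTER_CUBIC)
cv2.imwrite("pics/z1.png",np.vstack([np.hstack([crop(a,(290,265,370,325)),crop(b,(300,180,380,240))]),np.hstack([crop(ims["side"]["color"],(250,150,330,210)),crop(ims["top"]["color"],(205,125,285,185))])]))
E
```

```text
side [285.1552 177.5834] [-0.9857  0.1685] 113 0.9449843156299569 ends [299.202  175.1815] [267.1143 180.6683]
top [231.9081 158.3345] [-0.4659  0.8848] 88 0.7374391581963832 ends [237.903  146.9489] [225.5995 170.3157]
line at [0.6604 0.0465 0.064 ] dir [-0.895  0.443  0.052] angle 2.681965388674969
  z 0.06 plane dir angle -0.5019188767282964 y at x=.63,.70 0.06686196380408761 0.028446197175839967
  z 0.06 plane dir angle -0.46891071253538436 y at x=.63,.70 0.06268546195116473 0.027223721033305275
  z 0.068 plane dir angle -0.5019188767282964 y at x=.63,.70 0.059450178560043435 0.021034411931795796
  z 0.068 plane dir angle -0.46891071253538436 y at x=.63,.70 0.061086131521756924 0.025624390603897467
  z 0.076 plane dir angle -0.5019188767282964 y at x=.63,.70 0.05203839331599935 0.013622626687751703
  z 0.076 plane dir angle -0.46891071253538436 y at x=.63,.70 0.05948680109234918 0.024025060174489722
('side',) [ 0.4973 -0.2596 -1.8568] 0.12517680339462522
('top',) [ 0.4961 -0.2567 -1.8622] 0.0950413223140496
('side', 'top') [ 0.4957 -0.2586 -1.8541] 0.22650805804463792
```

View pics/z1.png

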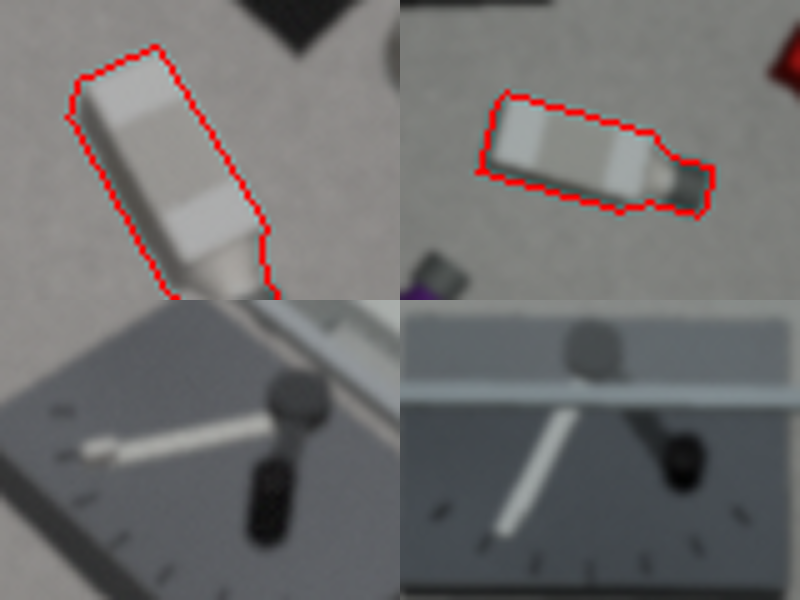

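```bash
cat > plan.py <<'E'
from h import *
np.set_printoptions(precision=3,suppress=True)
Z=np.array([0,0,1.])
def fwd(a,yaw,s=1):
    h=np.array([np.cos(yaw),np.sin(yaw),0]); z=np.cos(a)*h-np.sin(a)*Z; y=s*np.cross(Z,h); return np.c_[np.cross(y,z),y,z]
BASE=np.array([.496,-.258,.025]); YAW=-1.857; GR=.080
MAT=np.array([.659,-.240])
def lie(a,s=1,lift=0):
    b=np.array([np.cos(YAW),np.sin(YAW),0]); z=-np.cos(a)*Z-np.sin(a)*b; y=s*np.cross(Z,b)
    R=np.c_[np.cross(y,z),y,z]; return BASE+GR*b+.002*z+[0,0,.003+lift],R
def stand(a,yaw,base,s=1):
    R=fwd(a,yaw,s); bx=-np.array([np.cos(yaw),np.sin(yaw),0])
    return np.array(base)+GR*Z+.002*R[:,2]-.003*bx*-1*-1+0, R
E
python3 - <<'E'
from plan import *
for a in(0.1,.3):
  for s in(1,-1):
    print("a",a,"s",s)
    for p,y in[((.50,-.06,.12),0),((.66,-.06,.12),0),((.637,0,.12),0),((.649,.054,.12),0),((.5,.054,.12),0),((.649,.054,.12),.2)]: print(p,y,ik(p,fwd(a,y,s)))
    print("lie",ik(*lie(a,s)),ik(*lie(a,s,.15)))
    for base in((.5,-.24,.05),(.635,-.24,.05),(.635,-.24,.008)): print("st",base,ik(*stand(a,0,base,s)))
E
```

```text
a 0.1 s 1
(0.5, -0.06, 0.12) 0 None
(0.66, -0.06, 0.12) 0 [-0.458  1.144  2.155  2.686  1.612  1.501]
(0.637, 0, 0.12) 0 [-0.323  1.182  2.223  2.817  1.721  1.487]
(0.649, 0.054, 0.12) 0 [-0.16   1.158  2.184  2.982  1.669  1.539]
(0.5, 0.054, 0.12) 0 None
(0.649, 0.054, 0.12) 0.2 [-0.315  1.156  2.18   2.628  1.64   1.475]
lie [-0.851  0.791  1.661  0.124  0.747 -0.658] [-0.851  0.561  1.586  0.097  1.05  -0.615]
st (0.5, -0.24, 0.05) [-1.183  1.203  2.296  1.969  1.609  1.24 ]
st (0.635, -0.24, 0.05) [-0.86   1.078  2.043  2.28   1.457  1.587]
st (0.635, -0.24, 0.008) [-0.86   1.17   2.01   2.284  1.496  1.541]
a 0.1 s -1
(0.5, -0.06, 0.12) 0 None
(0.66, -0.06, 0.12) 0 [-0.458  1.144  2.155  2.686  1.612 -1.64 ]
(0.637, 0, 0.12) 0 [-0.323  1.182  2.223  2.817  1.721 -1.654]
(0.649, 0.054, 0.12) 0 [-0.16   1.158  2.184  2.982  1.669 -1.603]
(0.5, 0.054, 0.12) 0 None
(0.649, 0.054, 0.12) 0.2 [-0.315  1.156  2.18   2.628  1.64  -1.666]
lie [-0.851  0.791  1.661  0.124  0.747  2.483] [-0.851  0.561  1.586  0.097  1.05   2.526]
st (0.5, -0.24, 0.05) [-1.183  1.203  2.296  1.969  1.609 
[... 689 characters left out ...]
  1.692]
st (0.635, -0.24, 0.008) [-0.84   1.04   2.028  2.283  1.223  1.628]
a 0.3 s -1
(0.5, -0.06, 0.12) 0 None
(0.66, -0.06, 0.12) 0 [-0.444  0.993  2.163  2.699  1.284 -1.577]
(0.637, 0, 0.12) 0 [-0.312  1.02   2.233  2.838  1.378 -1.606]
(0.649, 0.054, 0.12) 0 [-0.155  1.004  2.193  2.989  1.325 -1.579]
(0.5, 0.054, 0.12) 0 None
(0.649, 0.054, 0.12) 0.2 [-0.299  1.002  2.189  2.649  1.314 -1.595]
lie [-0.929  0.826  1.602  0.302  0.919  2.29 ] [-0.929  0.603  1.536  0.257  1.198  2.381]
st (0.5, -0.24, 0.05) [-1.149  1.035  2.315  2.042  1.361 -1.766]
st (0.635, -0.24, 0.05) [-0.84   0.944  2.048  2.26   1.173 -1.45 ]
st (0.635, -0.24, 0.008) [-0.84   1.04   2.028  2.283  1.223 -1.513]
```

```bash
python3 - <<'E'
from plan import *
for p in((.637,0,.12),(.60,0,.12),(.56,0,.16),(.52,0,.2),(.66,-.06,.12),(.649,.054,.12)):
  for a in(.1,.3,.5,.6,.7,.8,.9,1.0):
    q=ik(p,fwd(a,0,-1)); print(p,a,q)
print("stand")
for p in((.635,-.24,.012),(.635,-.24,.05),(.55,-.24,.06),(.5,-.24,.06),(.5,-.24,.15)):
  for a in(.3,.5,.7,.8): print(p,a,ik(*stand(a,0,p,-1)), ik(*stand(a,-.35,p,-1)))
for a in (.3,.5,.7,.8): print("lie",a,ik(*lie(a,1)))
E
```

```text
(0.637, 0, 0.12) 0.1 [-0.323  1.182  2.223  2.817  1.721 -1.654]
(0.637, 0, 0.12) 0.3 [-0.312  1.02   2.233  2.838  1.378 -1.606]
(0.637, 0, 0.12) 0.5 [-0.293  0.858  2.191  2.831  0.982 -1.539]
(0.637, 0, 0.12) 0.6 [-0.282  0.787  2.153  2.808  0.778 -1.491]
(0.637, 0, 0.12) 0.7 [-0.27   0.727  2.105  2.758  0.577 -1.421]
(0.637, 0, 0.12) 0.8 [-0.257  0.68   2.05   2.649  0.385 -1.296]
(0.637, 0, 0.12) 0.9 [-0.245  0.646  1.99   2.345  0.212 -0.979]
(0.637, 0, 0.12) 1.0 [-0.233  0.624  1.924  1.299  0.13   0.077]
(0.6, 0, 0.12) 0.1 [-0.363  1.252  2.315  2.763  1.869 -1.725]
(0.6, 0, 0.12) 0.3 [-0.349  1.076  2.33   2.808  1.52  -1.661]
(0.6, 0, 0.12) 0.5 [-0.326  0.886  2.288  2.821  1.102 -1.583]
(0.6, 0, 0.12) 0.6 [-0.312  0.801  2.249  2.808  0.884 -1.535]
(0.6, 0, 0.12) 0.7 [-0.297  0.729  2.2    2.773  0.67  -1.471]
(0.6, 0, 0.12) 0.8 [-0.282  0.672  2.144  2.694  0.465 -1.371]
(0.6, 0, 0.12) 0.9 [-0.267  0.629  2.082  2.497  0.276 -1.156]
(0.6, 0, 0.12) 1.0 [-0.253  0.602  2.016  1.802  0.139 -0.447]
(0.56, 0, 0.16) 0.1 None
(0.56, 0, 0.16) 0.3 None
(0.56, 0, 0.16) 0.5 [-0.37
[... 3520 characters left out ...]
[-0.96   0.621  2.167  1.789  0.624 -1.064] [-0.815  0.618  2.237  2.472  0.527 -1.316]
(0.5, -0.24, 0.15) 0.3 [-1.149  0.722  2.323  1.963  1.232 -1.477] None
(0.5, -0.24, 0.15) 0.5 [-1.087  0.552  2.254  1.856  0.943 -1.203] [-0.894  0.552  2.357  2.509  0.877 -1.415]
(0.5, -0.24, 0.15) 0.7 [-1.005  0.433  2.157  1.589  0.702 -0.816] [-0.842  0.411  2.233  2.239  0.478 -1.059]
(0.5, -0.24, 0.15) 0.8 [-0.96   0.395  2.101  1.376  0.621 -0.56 ] [-0.815  0.37   2.166  1.89   0.335 -0.682]
lie 0.3 [-0.929  0.826  1.602  0.302  0.919 -0.852]
lie 0.5 [-0.996  0.881  1.536  0.42   1.104 -0.973]
lie 0.7 [-1.05   0.951  1.464  0.505  1.291 -1.048]
lie 0.8 [-1.073  0.99   1.427  0.542  1.384 -1.075]
```

```bash
python3 - <<'E'
from plan import *
A=.5;R=fwd(A,0,-1); off=.002*R[:,2]
bot.goto((.42,.15,.36),np.array(get_obs()["tcp_rot"]))
bot.goto((.55,-.06,.18),R)
print(get_obs()["time_s"],get_obs()["joint_pos"])
K=np.array([.659,-.059,.119])
print("guard",bot.movel(K+off,rate=.1,guard=12),get_obs()["eef_pos"])
fingers.move_gripper(0.0,5)
o=get_obs();print(o["grip_width"],o["grasp_force"],o["force"],o["time_s"])
ims={c:get_image(c) for c in("side","top")}
cv2.imwrite("pics/g1.png",np.hstack([cv2.resize(ims[c]["color"][y:y+120,x:x+100],(400,480),interpolation=cv2.INTER_CUBIC) for c,x,y in(("side",245,110),("top",210,90))]))
E
```

```text
6.35 [-0.574  0.734  2.402  2.565  1.067 -1.568]
guard False [ 0.66  -0.059  0.118]
0.3157910295506681 5.000118361786008 [ 2.074  2.32  -0.298] 8.7667
```

View pics/g1.png

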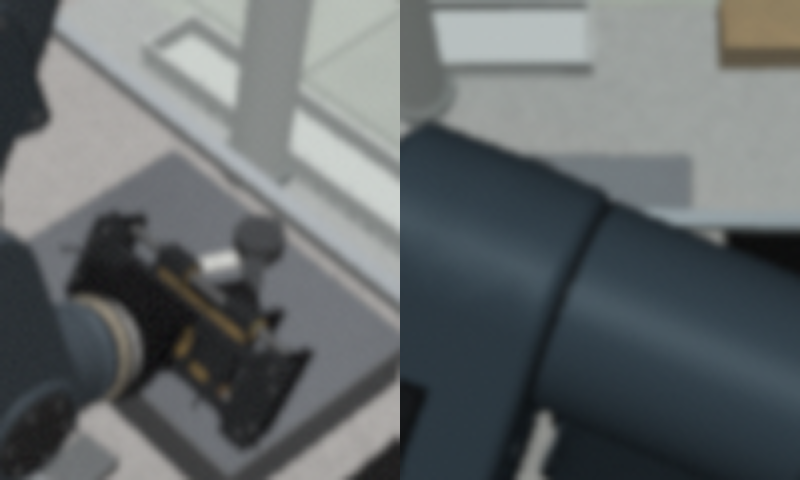

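The knob is in the jaws (width 27.5 mm, 5 N) and the 190 mm side of the body lies level. Now I swing it along the arc.

```bash
python3 - <<'E'
from plan import *
R=fwd(.5,0,-1); off=.002*R[:,2]; H=np.array([.747,.0035])
th0=np.arctan2(.0625,.088)
for t in np.linspace(th0,-.48,8)[1:]:
    p=np.array([H[0]-.11*np.cos(t),H[1]-.11*np.sin(t),.119])+off
    bot.movel(p,rate=.08); f=get_obs()["force"]; print(round(t,3),np.round(f,1),round(get_obs()["grip_width"],3))
fingers.move_gripper(.9)
p=np.array(get_obs()["eef_pos"]); bot.movel(p+[-.10,0,.06],rate=.15)
bot.goto((.45,-.15,.33),R) if ik((.45,-.15,.33),R) is not None else None
q=np.array(get_obs()["joint_pos"]);print(q,get_obs()["time_s"])
q[0]=-1.3; bot.goto_joints(q)
from tab import *
print(get_obs()["time_s"])
for n in("lever_knob","tab_tip"):
    r={c:tip_of(c,n)[:1] for c in ims}; print(n,r)
    if all(r.values()): print(*tri(ims["side"],r["side"][0]["at"],ims["top"],r["top"][0]["at"]))
cv2.imwrite("pics/g2.png",np.hstack([cv2.resize(ims[c]["color"][y:y+60,x:x+50],(400,480),interpolation=cv2.INTER_CUBIC) for c,x,y in(("side",265,145),("top",215,125))]))
E
```

```text
0.461 [2.6 3.4 0.5] 0.314
0.304 [-5.4  0.1  4.5] 0.318
0.147 [-5.3 -0.2  3.5] 0.317
-0.01 [-3.2  1.9  1.6] 0.315
-0.166 [-1.   1.5  0.1] 0.312
-0.323 [-0.1  0.3 -1.1] 0.318
-0.48 [ 1.8 -0.2 -2.2] 0.316
[-1.116  0.157  2.378  1.626  0.911 -0.864] 14.6333
15.175
lever_knob {'side': [{'at': [276.8, 167.6], 'p': 0.75}], 'top': [{'at': [224.7, 157.4], 'p': 0.63}]}
[0.6572 0.0672 0.1003] 0.0032751178845972988
tab_tip {'side': [{'at': [219.5, 158.6], 'p': 0.62}], 'top': [{'at': [226.4, 172.3], 'p': 0.44}]}
[0.5077 0.064  0.2815] 0.10112227891389212
```

View pics/g2.png

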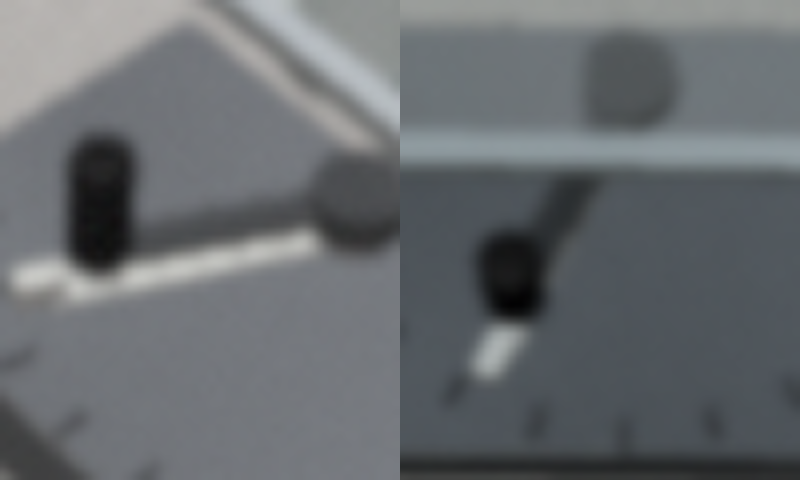

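Both views show the lever lying over the tab with the knob just short of the fin. I check the angle numerically in the camera frame, using the dark pixels for the knob and the initial white-pixel line for the tab.

```bash
python3 - <<'E'
from tab import *
import fit,pickle
def ringpts(c,r,z0,z1): return np.r_[ring(r,z0)+[*c,0],ring(r,z1)+[*c,0]]
def cent(im,P):
    m=np.zeros((384*4,512*4),np.uint8); cv2.fillConvexPoly(m,np.round(cv2.convexHull((proj(im,P)*4+1.5).astype(np.float32))).astype(np.int32),1)
    return np.argwhere(m).mean(0)[::-1]/4-.375
obs={}
for c,(x0,y0,x1,y1) in(("side",(270,158,284,181)),("top",(222,150,236,168))):
    g=ims[c]["color"].max(2)[y0:y1,x0:x1].astype(float); w=np.clip(60-g,0,35); 
    yy,xx=np.mgrid[y0:y1,x0:x1]; obs[c]=np.array([(xx*w).sum(),(yy*w).sum()])/w.sum(); print(c,obs[c],(w>0).sum(),g.min())
cost=lambda v:sum(((cent(ims[c],ringpts(v,.014,.084,.138))-obs[c])**2).sum() for c in obs)
r=minimize(cost,[.649,.054],method="Nelder-Mead",options=dict(initial_simplex=[[.64,.05],[.66,.05],[.65,.065]]));print("knob",r.x,r.fun)
for c in obs: print(c,cent(ims[c],ringpts(r.x,.014,.084,.138))-obs[c])
# hinge disc by eye both: original triangulated; now zoom
print("hinge",*tri(ims["side"],(265+360/8,145+185/8),ims["top"],(215+230/8,125+80/8)))
# fin
print("fin now",*tri(ims["side"],(265+35/8,145+275/8),ims["top"],(215+90/8,125+362/8)))
ims0=pickle.load(open("ims.pkl","rb")); ims.update(ims0)
tab_line((262,170,300,188),(222,146,240,176),(150,150))
tab_line((275,170,300,188),(222,151,240,176),(120,120))
E
```

```text
side [277.1288 170.5426] 103 17.0
top [229.0243 158.6077] 103 5.0
knob [0.6457 0.0513] 0.6809808391113517
side [ 0.0578 -0.5756]
top [0.3414 0.4794]
hinge [0.7417 0.0016 0.0901] 0.0048733333301726085
fin now [0.6199 0.0628 0.0744] 0.006144154096956933
side [286.4529 177.4335] [-0.9818  0.1897] 69 0.6330630620821864 ends [299.1879 174.9725] [268.3725 180.9275]
top [232.1003 158.019 ] [-0.4619  0.8869] 51 0.48870430012538757 ends [237.4632 147.7204] [225.8908 169.9432]
line at [0.6606 0.0465 0.0629] dir [-0.8953  0.4452  0.0165] angle 2.680075423091933
  z 0.06 plane dir angle -0.47479699042457935 y at x=.63,.70 0.06482935062182935 0.028848269872880698
  z 0.06 plane dir angle -0.46444230784894314 y at x=.63,.70 0.062395017697942104 0.027325453892948045
  z 0.068 plane dir angle -0.47479699042457935 y at x=.63,.70 0.05759366048846687 0.02161257973951822
  z 0.068 plane dir angle -0.46444230784894314 y at x=.63,.70 0.06080955127380179 0.025739987468807728
  z 0.076 plane dir angle -0.47479699042457935 y at x=.63,.70 0.050357970355104476 0.01437688960615582
  z 0.076 plane dir angle -0.4
[... 292 characters left out ...]

line at [0.6611 0.0463 0.0619] dir [-0.8844  0.4649 -0.0409] angle 2.657619129464777
  z 0.06 plane dir angle -0.45135509522026795 y at x=.63,.70 0.06311363196573967 0.029182709942195063
  z 0.06 plane dir angle -0.47660960748507397 y at x=.63,.70 0.06278377418389067 0.02664213642553883
  z 0.068 plane dir angle -0.45135509522026795 y at x=.63,.70 0.056026262361896874 0.022095340338352268
  z 0.068 plane dir angle -0.47660960748507397 y at x=.63,.70 0.061163110507443906 0.025021472749092066
  z 0.076 plane dir angle -0.45135509522026795 y at x=.63,.70 0.04893889275805408 0.015007970734509471
  z 0.076 plane dir angle -0.47660960748507397 y at x=.63,.70 0.05954244683099714 0.0234008090726453
```

Knob and tab line agree to about 2.5 mm (0.02 rad), well inside tolerance. Next is the bottle.

```bash
sed -i 's/-.003\*bx\*-1\*-1+0/+.003*bx/; s/GR=.080/GR=.075/' plan.py; python3 - <<'E'
from plan import *
A=.45
p,R=lie(A,1,.13); bot.goto(p,R)
print(get_obs()["joint_pos"],get_obs()["time_s"])
fingers.move_gripper(1.0)
p0,_=lie(A,1,0)
print("guard",bot.movel(p0,rate=.1,guard=10),get_obs()["eef_pos"]-p0,get_obs()["force"])
fingers.move_gripper(0.0,25)
o=get_obs();print(o["grip_width"]*.087,o["grasp_force"],o["force"],o["time_s"])
bot.movel(p,rate=.12)
o=get_obs();print(o["grip_width"]*.087,o["grasp_force"],o["force"],o["time_s"])
for yaw,b in[(YAW,(.47,-.3,.14)),(-1.,(.5,-.26,.1)),(-.1,(.52,-.245,.06)),(-.1,(.637,-.243,.05)),(-.1,(.637,-.243,.008))]: print(ik(*stand(A,yaw,b)))
E
```

```text
[-0.974  0.669  1.519  0.36   1.272 -0.85 ] 16.6333
guard False [ 0.    -0.     0.001] [-0.309  0.459  0.632]
0.04990740487945516 24.96191141777672 [ 0.497 -1.106 -0.231] 19.3
0.049630303582362895 24.962108825566247 [ 0.078  0.65  -2.923] 20.5333
[-0.296  0.713  1.769 -1.29   1.214  0.858]
[-0.424  0.753  2.248  3.761  1.004  1.48 ]
[-1.032  0.889  2.306  2.23   1.154  1.523]
[-0.78   0.862  2.059  2.376  0.955  1.74 ]
[-0.78   0.961  2.048  2.415  1.019  1.669]
```

```bash
python3 - <<'E'
from plan import *
A=.45
c=[(x,z,ik(*stand(A,-.1,(x,-.26,z)))) for x in(.47,.5) for z in(.16,.2,.24)]
for k in c: print(k)
p,R=lie(A,1,.22); print(ik(p,R))
S=[(-.1,(.5,-.26,.2)),(-.1,(.52,-.243,.06))]
if all(ik(*stand(A,*s)) is not None for s in S):
    bot.movel(p,rate=.15)
    bot.goto(*stand(A,*S[0])); o=get_obs(); print(o["joint_pos"],o["grip_width"]*.087,o["force"],o["time_s"])
    from h import *
    ims={c:get_image(c) for c in("side","top")}
    cv2.imwrite("pics/g3.png",np.hstack([cv2.resize(ims[c]["color"][y:y+180,x:x+150],(400,480)) for c,x,y in(("side",250,160),("top",240,100))]))
E
```

```text
(0.47, 0.16, array([-1.199,  0.578,  2.346,  1.935,  1.032,  1.797]))
(0.47, 0.2, array([-1.199,  0.443,  2.311,  1.832,  0.98 ,  1.988]))
(0.47, 0.24, array([-1.199,  0.319,  2.266,  1.717,  0.945,  2.19 ]))
(0.5, 0.16, array([-1.109,  0.575,  2.291,  1.994,  0.99 ,  1.85 ]))
(0.5, 0.2, array([-1.109,  0.452,  2.259,  1.893,  0.933,  2.026]))
(0.5, 0.24, array([-1.109,  0.338,  2.218,  1.776,  0.892,  2.216]))
[-0.974  0.557  1.445  0.346  1.445 -0.785]
[-1.109  0.452  2.259  1.893  0.933  2.026] 0.04992174042587511 [-0.812  0.596 -1.993] 23.6667
```

View pics/g3.png

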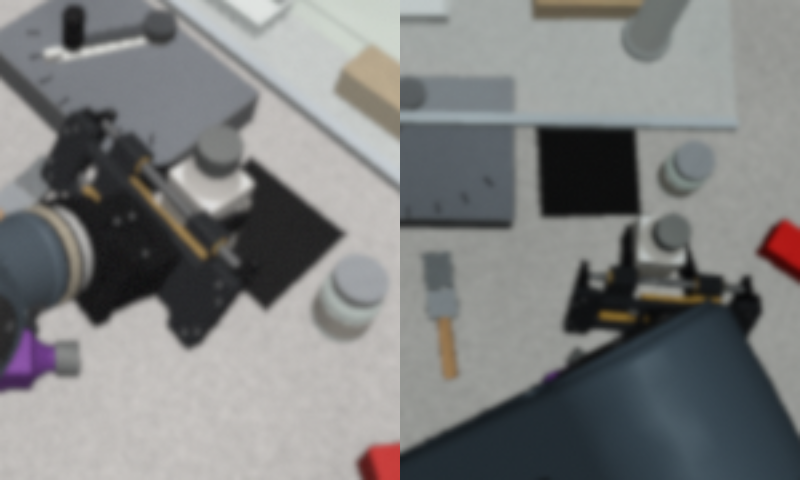

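```bash
python3 - <<'E'
from plan import *
A=.45
S=lambda b:stand(A,-.1,b)
bot.movel(S((.51,-.243,.05))[0],rate=.15)
bot.movel(S((.637,-.243,.04))[0],rate=.12)
print(get_obs()["force"],get_obs()["time_s"])
print("guard",bot.movel(S((.637,-.243,.003))[0],rate=.03,guard=5))
o=get_obs();print(o["eef_pos"]-S((.637,-.243,0))[0],o["force"],o["time_s"])
from h import *
ims={c:get_image(c) for c in("side","top")}
cv2.imwrite("pics/g4.png",np.hstack([cv2.resize(ims[c]["color"][y:y+120,x:x+100],(400,480),interpolation=cv2.INTER_CUBIC) for c,x,y in(("side",300,185),("top",260,110))]))
E
```

```text
[ 0.226  0.483 -3.448] 26.1333
guard True
[0.    0.    0.007] [-1.398 -0.01   3.383] 27.15
```

View pics/g4.png

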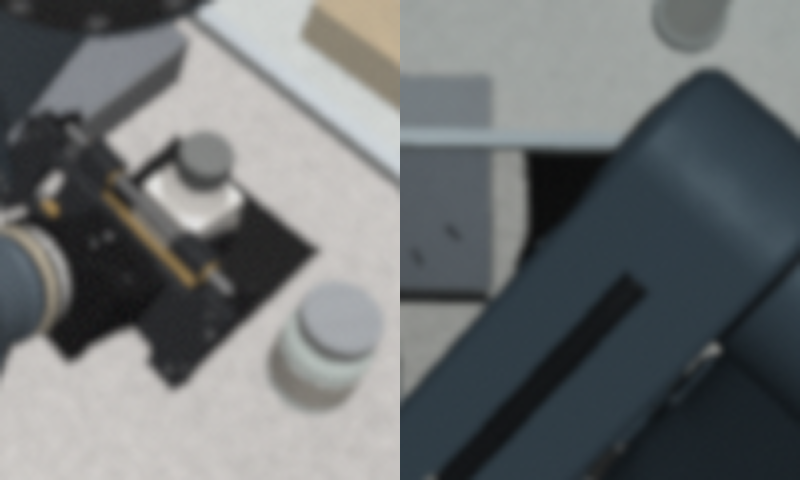

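The base met the mat at 7 mm height, as expected, and the bottle looks upright. I release it, back off and check.

```bash
python3 - <<'E'
from plan import *
fingers.move_gripper(.85)
o=get_obs();print(o["force"],o["grip_width"])
p=np.array(o["eef_pos"]);z=np.array(o["tcp_rot"])[:,2]
bot.movel(p-.13*z,rate=.12)
bot.movel(p-.13*z+[0,0,.1],rate=.2)
q=np.array(get_obs()["joint_pos"]); q[0]=-1.6 ; q[1]-=.2; bot.goto_joints(q); print(get_obs()["time_s"])
from tab import *
ms={"side":sil("side","bottle",(345,230)),"top":sil("top","bottle",(305,170))}
for c in ms: print(c,ms[c].sum(),np.argwhere(ms[c]).mean(0)[::-1])
def cost(v):
    cy,sy=np.cos(v[2]),np.sin(v[2]);R=np.array([[cy,-sy,0],[sy,cy,0],[0,0,1]]);s=0
    for c in ms:
        m=render(ims[c],R,np.array([v[0],v[1],.006])); s+=1-(m&ms[c]).sum()/(m|ms[c]).sum()
    return s
v0=np.array([.637,-.243,-.1])
r=minimize(cost,v0,method="Nelder-Mead",options=dict(initial_simplex=np.array([v0]+[v0+e for e in np.diag([.012,.012,.1])])));print(r.x,r.fun)
for n in("spare_bottle","jar","patera","foam_a","brush","cup"):
    t={c:tip_of(c,n)[:1] for c in ims}
    if all(t.values()): print(n,*tri(ims["side"],t["side"][0]["at"],ims["top"],t["top"][0]["at"]))
cv2.imwrite("pics/g5.png",np.hstack([cv2.resize(ims[c]["color"][y:y+130,x:x+130],(400,400),interpolation=cv2.INTER_CUBIC) for c,x,y in(("side",260,150),("top",220,100))]))
E
```

```text
[-0.99   0.104  0.295] 0.8476297548920791
31.1583
side 831 [345.4019 239.3213]
top 382 [314.2984 163.9215]
[ 0.6379 -0.244  -0.0169] 0.1998714239794278
spare_bottle [ 0.5859  0.3104 -0.0091] 0.010778264519287938
jar [ 0.6453 -0.3717  0.0043] 0.005764313103933588
brush [ 0.4564 -0.0379 -0.0106] 0.003856935215495181
```

View pics/g5.png

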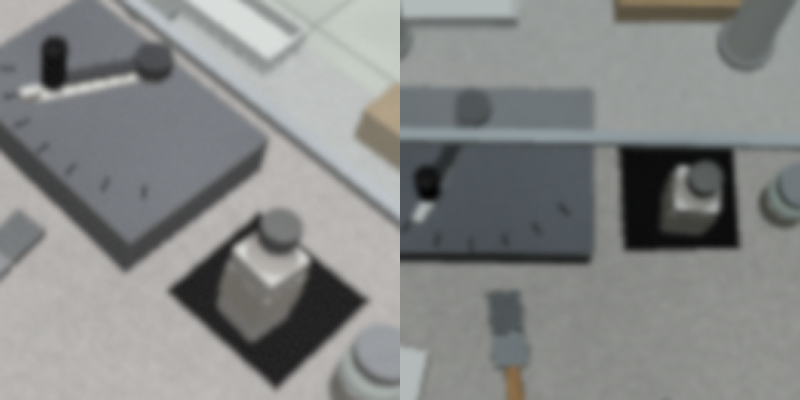

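The bottle stands at (0.638, -0.244), 21 mm in front of the mat centre and well on the mat. The lever covers the tab, and the jar and brush show no shift beyond measurement error. I hand the job in.

```bash
python3 -c "
from bench import *
print(workorder.close_job(),get_obs()['time_s'])"
```

```text
the job is handed in; nothing more can be done
the job is handed in; nothing more can be done
```

I handed the job in at about 31 s of the 64 s allowed (no verdict was returned): the bottle stands on the mat about 21 mm in front of its centre, and the lever is in line with the tab to about 0.02 rad by camera (limit 0.07); in the last pictures the jar, brush and spare bottle were within about 10 mm of their first positions, while the patera, foam block and cup were not re-measured.

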